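# Load a gravity feed rack with column cartridges by length

### The job

Move the four column cartridges from the white storage rack to the sloping feed rack, so that they lie across its lane in one row against the stop, in order of length: the longest at the stop at the bottom, then ever shorter ones up the slope. Let each one roll down into place from higher up or lay it there without dropping it, let go of all of them, and leave the petri dish, the timer and the tape spool where they are.

Things in the scene. Friction and masses are not known exactly. Their poses are not given: they have to be found in the camera images.
- cartridge_104: Column cartridge: steel cylinder with a grey plastic collar at each end, 104 mm long, 20 mm in diameter, 144 g nominal; loose. Origin at its centre; own y is its long axis (it may be rolled about it). The longest of the four, alike but for their length. It rolls freely on a slope.
- cartridge_88: Column cartridge: steel cylinder with a grey plastic collar at each end, 88 mm long, 20 mm in diameter, 128 g nominal; loose. Origin at its centre; own y is its long axis (it may be rolled about it). Second longest of the four, alike but for their length. It rolls freely on a slope.
- cartridge_72: Column cartridge: steel cylinder with a grey plastic collar at each end, 72 mm long, 20 mm in diameter, 112 g nominal; loose. Origin at its centre; own y is its long axis (it may be rolled about it). Third longest of the four, alike but for their length. It rolls freely on a slope.
- cartridge_56: Column cartridge: steel cylinder with a grey plastic collar at each end, 56 mm long, 20 mm in diameter, 96 g nominal; loose. Origin at its centre; own y is its long axis (it may be rolled about it). The shortest of the four, alike but for their length. It rolls freely on a slope.
- storage_rack: White rack, fixed, 250x120x39 mm; holds the cartridges at the start, order shuffled. Origin: centre of underside; own x along the row, z up. Places (mm) at x = -90, -30, 30, 90, cartridge along own y, centre at height 40, +-2 play. Two rails 36 apart carry it; between them (|y|<18) open down to height 6 for fingertips. Free gap between neighbours 40: open the fingers about 50 only.
- feed_rack: Aluminium lane on posts, fixed, 220x148 mm, 100 high. Origin: centre of underside; z up. Slopes 12 deg down toward own -x: floor height 40+0.2126*(x+100) mm, stop face x=-100, upper end x=99, walls y=+-70, 16 above the floor. Slot |y|<18 open to height 6 for fingertips. Cartridge laid along y at x=50 (centre height 82) and let go rolls down. Row centres: x=-92,-73,-53,-34, heights 52,56,60,64.
- petri_dish: Bystander: clear petri dish, 63 mm across, 14 mm high, loose on the worktop between the racks on the robot's side; origin at the centre of its underside.
- timer: Bystander: white square timer, 66 x 66 x 18 mm, loose on the worktop to the right; origin at the centre of its underside.
- ptfe_tape: Bystander: white tape spool, 48 mm across, 14 mm high, loose on the worktop behind the racks; origin at the centre of its underside.
Things that resemble listed ones, but are neither listed nor needed, are in the scene too. Leave any purple look-alike of the cartridge_104 alone. What is shaped like the cartridge_88 but purple is not meant.

How it is judged (in metres and radians):
At the end, for the whole second after the job is handed in: The cartridges lie released and at rest in the feed lane, 104, 88, 72, 56 mm long from the stop upward, each against the next: centre within 8 mm of its place along own x, 6 mm in height, 45 mm of the lane's middle; axis across the lane within 0.2 rad (x of cartridge_104 in the frame of feed_rack between -0.1003 and -0.0843 m and z of cartridge_104 in the frame of feed_rack between 0.0459 and 0.0579 m and y of cartridge_104 in the frame of feed_rack between -0.045 and 0.045 m and angle between the y axis of each of cartridge_104, cartridge_88, cartridge_72, cartridge_56 and the y axis of feed_rack, either way round below 0.2 rad and linear speed of each of cartridge_104, cartridge_88, cartridge_72, cartridge_56 below 0.02 m/s and angular speed of each of cartridge_104, cartridge_88, cartridge_72, cartridge_56 below 0.5 rad/s and contact force between each of cartridge_104, cartridge_88, cartridge_72, cartridge_56 and the fingers below 0.05 N and x of cartridge_88 in the frame of feed_rack between -0.0807 and -0.0647 m and z of cartridge_88 in the frame of feed_rack between 0.0501 and 0.0621 m and y of cartridge_88 in the frame of feed_rack between -0.045 and 0.045 m and x of cartridge_72 in the frame of feed_rack between -0.0612 and -0.0452 m and z of cartridge_72 in the frame of feed_rack between 0.0542 and 0.0662 m and y of cartridge_72 in the frame of feed_rack between -0.045 and 0.045 m and x of cartridge_56 in the frame of feed_rack between -0.0416 and -0.0256 m and z of cartridge_56 in the frame of feed_rack between 0.0584 and 0.0704 m and y of cartridge_56 in the frame of feed_rack between -0.045 and 0.045 m); the robot touches nothing.
It fails at once if The clear round petri dish is pushed more than 20 mm from its place (distance of petri_dish from where it was at the start of the episode above 0.02 m).
It fails at once if The white square timer is pushed more than 20 mm from its place (distance of timer from where it was at the start of the episode above 0.02 m).
It fails at once if The white tape spool is pushed more than 20 mm from its place (distance of ptfe_tape from where it was at the start of the episode above 0.02 m).
It fails at once if A cartridge is dropped or thrown (over 1 m/s while the fingers do not hold it, a fall of about 50 mm) ((linear speed of cartridge_104 above 1 m/s and contact force between cartridge_104 and the fingers below 0.05 N) or (linear speed of cartridge_88 above 1 m/s and contact force between cartridge_88 and the fingers below 0.05 N) or (linear speed of cartridge_72 above 1 m/s and contact force between cartridge_72 and the fingers below 0.05 N) or (linear speed of cartridge_56 above 1 m/s and contact force between cartridge_56 and the fingers below 0.05 N)).
It also fails if it takes over 102 s, if anything falls off the work surface, if the arm or the gripper's body presses on something with over 40 N, if the wrist force passes 120 N, or if a joint passes its speed limit or range.

### The arm

A 6-joint arm with a two-finger parallel gripper is mounted at the origin on a cart in front of the work surface, level with it; the furniture and walls round the work are solid. World frame = base frame: x ahead of the robot, y to its left, z up, the work surface at z = 0. Lengths are in m, angles in degrees, forces in N, time in s.
With the tool pointing down it reaches from about 0.4 to 0.825 m from the base axis. Payload 7 kg.
Tool frame: the origin (TCP) lies midway between the tips of the shut fingers; the grasp point (between the pads) lies 19 mm behind it; z points along the fingers, y is the line along which they close (so a half turn about z gives the same grasp; the last joint's range is limited). The gripper opens to 88 mm and grips with 3 to 60 N. Pads are 19 mm wide; open, the fingers measure 130 mm over their backs; the gripper's body (78 mm by 193 mm) begins 47 mm behind the grasp point.
Start: joints at [90.991, 20.546, 0.682, 0, -70.136, -16.507], TCP at [0.181, 0.65, 0.201] pointing down, gripper open.
Joint ranges: [-176.03, 176.03], [-82.01, 121.73], [-58.28, 71.71], [-173.87, 95.51], [-174.79, -0.11], [-173.66, 173.66]. Speed limits (degrees/s): [136.94, 136.94, 172.46, 180, 180, 180].

### API

Orientations are given as a 3x3 rotation matrix whose columns are the frame's x, y, z axes.
In Python, from rig import robot gives the robot as it stands. Calls block until the motion is done:
- robot.goto(position, orientation): joint-space move of the TCP to a pose.
- robot.servo_line(position, ori=None, speed=0.15): straight line of the TCP; ori=None keeps the orientation; speed is the mean speed in m/s.
- robot.movej(angles): joint-space move.
- robot.move_gripper(opening): opening from 0.0 (shut) to 1.0 (fully open); the grip force is fixed at half the most; returns when the fingers have stopped.
- robot.dwell(seconds).
- robot.ik(position, orientation): joint angles nearest the present ones, or None.
- robot.grab_frame(name): name is "side" or "top"; returns (picture, depth): 480x640x3 uint8, red, green, blue; 480x640 float32, m along the optical axis (not along the pixel's ray), 0 where there is no reading.
- robot.camera_info(name): a dict with "vfov" (degrees; the focal length in pixels is half the picture's height over the tangent of half this angle, whatever the lens; pixels are square), "cx", "cy" (the principal point, pixels), "view" (4x4, takes a point from world to camera coordinates). Camera axes: x right, y down, z forward; pixel columns grow to the right and rows downward; lengths in m; the calibration is good to about 2 mm. A picture is of the moment at which its call begins. camera_info takes no time and is no camera call.
A pose or a line that the arm cannot do raises robot.Unreachable and nothing moves.
- robot.job_done(): hands the job in; it is judged then, once.
Readings, each from a call of its own:
- robot.read_t(): time.
- robot.read_qpos(): joint angles.
- robot.read_qvel(): joint speeds.
- robot.read_effort(): joint torques, N m.
- robot.read_position(): TCP position.
- robot.read_tcp_rot(): TCP orientation.
- robot.read_force(): force on the tool from outside, world axes, zero at the start.
- robot.read_ft_torque(): the same for the moment, N m.
- robot.read_grip_width(): opening from 0.0 (shut) to 1.0 (fully open).
- robot.read_finger_force(): force on a finger pad.
Only numpy, scipy, OpenCV 4.12 (cv2) and the standard library are available. Lean on these libraries where they do the work, as an engineer would, in place of code of your own. Each camera call takes 0.05 s, during which the arm holds its last target. There are 200 camera calls.

## Working session

There is one attempt and no reset: what is moved stays moved. The work goes in short steps, each a Python script; the robot and the scene stay as the last script left them, time stands still between calls to the robot, and variables do not carry over. Pictures are saved under pics/ and viewed, at most 14 in all, crops included, and the job is handed in when it is done.

```bash
ls; mkdir -p pics; python3 - <<'E'
from rig import robot
import cv2,numpy as np
for n in("top","side"):
    p,d=robot.grab_frame(n); cv2.imwrite(f"pics/{n}0.png",p[:,:,::-1]); np.save(f"{n}0.npy",d)
    c=robot.camera_info(n);print(n,c)
print(robot.read_t(),robot.read_tcp_rot())
E
```

```text
pics
top {'vfov': 55.6950284056678, 'cx': 327.84219166295173, 'cy': 239.84656772937387, 'view': array([[ 8.78572988e-03, -9.99960755e-01,  1.13977929e-03,
        -1.17226610e-01],
       [-9.99592090e-01, -8.81345492e-03, -2.71657422e-02,
         5.53769822e-01],
       [ 2.71747215e-02, -9.00643493e-04, -9.99630293e-01,
         9.75916167e-01],
       [ 0.00000000e+00,  0.00000000e+00,  0.00000000e+00,
         1.00000000e+00]])}
side {'vfov': 57.117603701895526, 'cx': 320.3804159593507, 'cy': 238.42420617969728, 'view': array([[-0.96011521, -0.27864139, -0.02318959,  0.50174355],
       [-0.1128795 ,  0.46215172, -0.87958741,  0.17863441],
       [ 0.25580656, -0.84188762, -0.47517179,  0.70783055],
       [ 0.        ,  0.        ,  0.        ,  1.        ]])}
0.1 [[ 9.63525631e-01 -2.67615926e-01 -2.72584675e-04]
 [-2.67616027e-01 -9.63524453e-01 -1.51352105e-03]
 [ 1.42400337e-04  1.53126435e-03 -9.99998817e-01]]
```

View pics/top0.png

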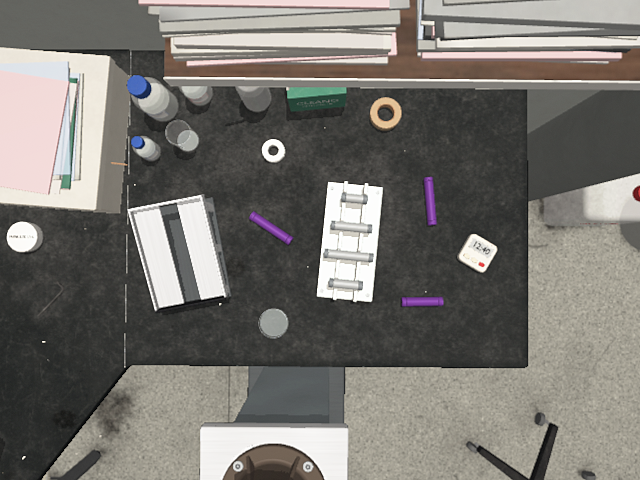

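View pics/side0.png

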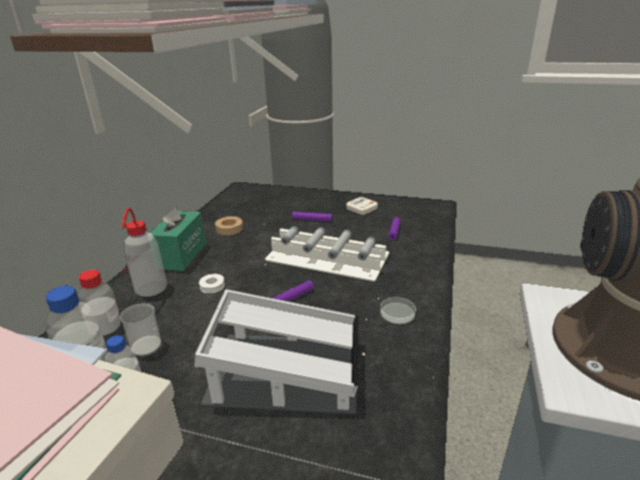

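The top view shows the cartridges in the white rack at (354,198), (351,227), (349,257) and (345,285). The feed rack is at (179,254). Confusable purple look-alikes are at (271,228), (430,201) and (422,301), so I choose only the grey-steel ones in the white rack. Bystanders are the dish (273,323), timer (477,253) and spool (273,150).

```bash
cat > h.py <<'E'
from rig import robot
import cv2,numpy as np
def world(name,d):
    c=robot.camera_info(name); f=240/np.tan(np.radians(c["vfov"]/2))
    v,u=np.mgrid[:480,:640]; V=c["view"]
    P=np.stack([(u-c["cx"])/f*d,(v-c["cy"])/f*d,d],-1)
    return (P-V[:3,3])@V[:3,:3]
E
python3 - <<'E'
from h import *
np.set_printoptions(precision=4,suppress=True)
d=np.load("top0.npy");W=world("top",d)
p=cv2.imread("pics/top0.png")
print("table",W[330:340,350:400].reshape(-1,3).mean(0))
def rect(m,pick):
    m=cv2.morphologyEx(m.astype(np.uint8),cv2.MORPH_OPEN,np.ones((3,3)))
    n,l,s,c=cv2.connectedComponentsWithStats(m)
    return [ (s[i],cv2.minAreaRect(W[l==i][:,:2].astype(np.float32)*1000),W[l==i][:,2].mean()) for i in range(1,n) if s[i,4]>=pick]
z=W[...,2]
roi=np.zeros(z.shape,bool);roi[175:310,310:390]=1
for r in rect(roi&(z>.005),100):print("rack",r)
for r in rect(roi&(z>.041),30):print("cart",r)
roi[:]=0;roi[185:315,128:240]=1
m=roi&(z>.03)
for r in rect(m,300):print("feed",r)
for (u,v) in[(150,215),(155,250),(165,295),(192,215),(205,250),(210,290),(135,215),(160,303),(222,285),(175,203)]:print(u,v,W[v,u])
print("stack",W[130,60],W[210,100],"shelf",W[80,250],W[70,350],W[88,400])
crop=np.hstack([cv2.resize(p[170:315,120:240],(440,532)),cv2.resize(p[175:310,300:391],(358,532))])
cv2.imwrite("pics/crop0.png",crop)
E
```

```text
table [ 0.3513 -0.2148  0.005 ]
rack (array([ 317,  181,   65,  120, 5088], dtype=int32), ((552.6646728515625, -158.35986328125), (119.275146484375, 249.1132354736328), 84.98037719726562), np.float64(0.026565391055036375))
cart (array([341, 193,  27,  11, 238], dtype=int32), ((587.9598388671875, -153.1573486328125), (55.45996856689453, 135.03005981445312), 77.49108123779297), np.float64(0.05258558147495761))
cart (array([330, 220,  42,  13, 374], dtype=int32), ((558.5284423828125, -157.52157592773438), (86.77391052246094, 68.34407043457031), 85.26607513427734), np.float64(0.05114554455315424))
cart (array([324, 248,  49,  14, 449], dtype=int32), ((523.3197021484375, -154.543212890625), (102.09960174560547, 19.257387161254883), 85.04864501953125), np.float64(0.05909174011394021))
cart (array([328, 278,  35,  12, 309], dtype=int32), ((475.0926208496094, -134.44110107421875), (102.56434631347656, 53.029239654541016), 50.795494079589844), np.float64(0.051831074618956974))
feed (array([ 128,  194,  100,  119, 6579], dtype=int32), ((544.853271484375, 81.45450592041016), (217.97085571289062, 371.2567443847656), 11.569097518920898), np.float64(0.069682479091783))
150 215 [0.5995 0.2451 0.0802]
155 250 [0.5294 0.2385 0.0675]
165 295 [0.4363 0.2247 0.0446]
192 215 [0.6003 0.1609 0.08  ]
205 250 [0.5303 0.1386 0.0617]
210 290 [0.4475 0.1311 0.0459]
135 215 [0.5993 0.2751 0.0804]
160 303 [0.4193 0.2358 0.0419]
222 285 [0.4592 0.1029 0.0611]
175 203 [0.6325 0.2219 0.0014]
stack [0.7463 0.3775 0.1682] [0.608  0.3419 0.0877] shelf [ 0.7281 -0.0195  0.4659] [ 0.7405 -0.136   0.4669] [ 0.8922 -0.2689 -0.0037]
```

View pics/crop0.png

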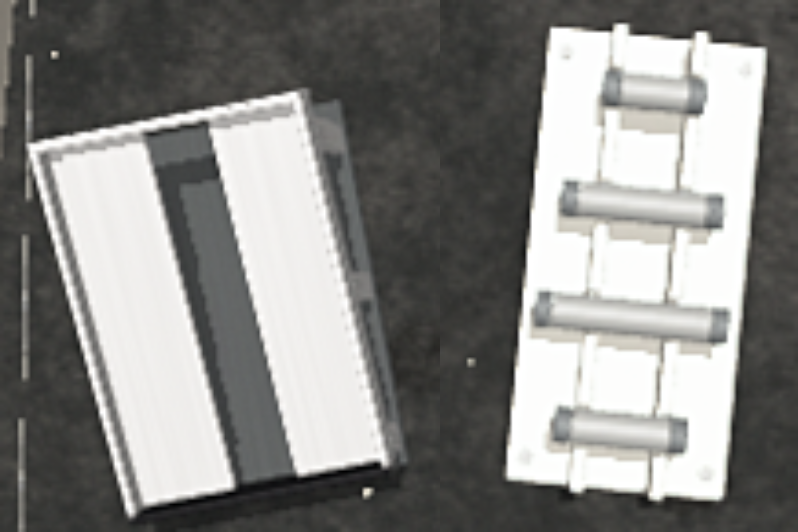

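```bash
python3 - <<'E'
from h import *
np.set_printoptions(precision=4,suppress=True)
d=np.load("top0.npy");W=world("top",d)
p=cv2.imread("pics/top0.png");s=cv2.imread("pics/side0.png")
m=np.zeros(d.shape,np.uint8)
for q in ([(141,215),(158,211),(181,302),(164,306)],[(182,206),(198,202),(219,290),(204,296)]):
    cv2.fillPoly(m,[np.array(q)],1)
P=W[m>0];A=np.c_[P[:,:2],np.ones(len(P))]
k=np.linalg.lstsq(A,P[:,2],rcond=None)[0]
print("plane",k,np.hypot(*k[:2]),"up yaw",np.degrees(np.arctan2(k[1],k[0])),np.std(P[:,2]-A@k))
for u0,v0,u1,v1 in[(145,195,177,318),(186,190,217,312),(125,255,235,235)]:
    n=(abs(v1-v0) if abs(v1-v0)>60 else abs(u1-u0))
    for t in np.r_[np.linspace(0,.2,20),np.linspace(.82,1,20)]:
        u,v=round(u0+t*(u1-u0)),round(v0+t*(v1-v0));print((u,v),W[v,u],p[v,u].mean().round(),end=";")
    print()
crop=np.hstack([cv2.resize(p[285:318,145:235],(720,264),interpolation=cv2.INTER_CUBIC)])
c2=cv2.resize(s[280:415,185:370],(720,525))[:330]
cv2.imwrite("pics/crop1.png",np.vstack([crop,cv2.resize(s[280:415,185:370],(720,336))]))
E
```

```text
plane [ 0.2331 -0.5232  0.0431] 0.5727805058810314 up yaw -65.9848046188058 0.05692116095803311
(145, 195) [0.649  0.2866 0.0043] 62.0;(145, 196) [ 0.6476  0.2891 -0.0022] 59.0;(146, 198) [0.643  0.2858 0.0003] 63.0;(146, 199) [0.6406 0.2854 0.0014] 61.0;(146, 200) [ 0.6387  0.286  -0.0004] 58.0;(147, 201) [ 0.6366  0.2843 -0.0015] 55.0;(147, 203) [0.6318 0.2827 0.0022] 56.0;(147, 204) [0.6299 0.2835 0.    ] 50.0;(148, 205) [0.6177 0.2417 0.0998] 255.0;(148, 207) [0.6139 0.2426 0.0975] 210.0;(148, 208) [0.6136 0.2494 0.0802] 171.0;(149, 209) [0.6111 0.2452 0.0856] 168.0;(149, 211) [0.6072 0.2457 0.0841] 244.0;(149, 212) [0.6053 0.2461 0.083 ] 244.0;(150, 213) [0.6036 0.2452 0.0803] 241.0;(150, 214) [0.6014 0.2444 0.0822] 242.0;(150, 216) [0.5974 0.2442 0.0824] 242.0;(151, 217) [0.5958 0.2443 0.077 ] 242.0;(151, 218) [0.5938 0.2443 0.0767] 242.0;(151, 220) [0.5896 0.2433 0.0792] 242.0;(171, 296) [0.4339 0.2135 0.0409] 238.0;(172, 297) [0.4323 0.2101 0.0447] 238.0;(172, 298) [0.43   0.2106 0.0429] 237.0;(172, 299) [0.4278 0.2111 0.0414] 238.0;(172, 301) [0.4239 0.2103 0.0437] 238.0;(17
[... 3074 characters left out ...]
6 0.1275 0.0082] 106.0;(218, 238) [0.5567 0.1259 0.0057] 104.0;(219, 238) [0.5567 0.123  0.009 ] 106.0;(220, 238) [0.5568 0.1218 0.0047] 72.0;(221, 237) [0.5591 0.1205 0.001 ] 57.0;(222, 237) [ 0.5592  0.1186 -0.0001] 59.0;(224, 237) [0.5592 0.114  0.0009] 61.0;(225, 237) [0.5592 0.1116 0.002 ] 61.0;(226, 237) [0.5592 0.1096 0.001 ] 62.0;(227, 237) [0.5592 0.1072 0.0023] 62.0;(228, 236) [0.5614 0.1053 0.0008] 59.0;(229, 236) [0.5614 0.1031 0.0011] 59.0;(230, 236) [0.5614 0.1002 0.0044] 57.0;(231, 236) [0.5615 0.0989 0.0004] 51.0;(232, 236) [ 0.5616  0.0969 -0.0007] 50.0;(233, 235) [ 0.5638  0.0949 -0.001 ] 51.0;(234, 235) [ 0.5638  0.0929 -0.0023] 52.0;(235, 235) [0.5637 0.09   0.0014] 54.0;
```

View pics/crop1.png

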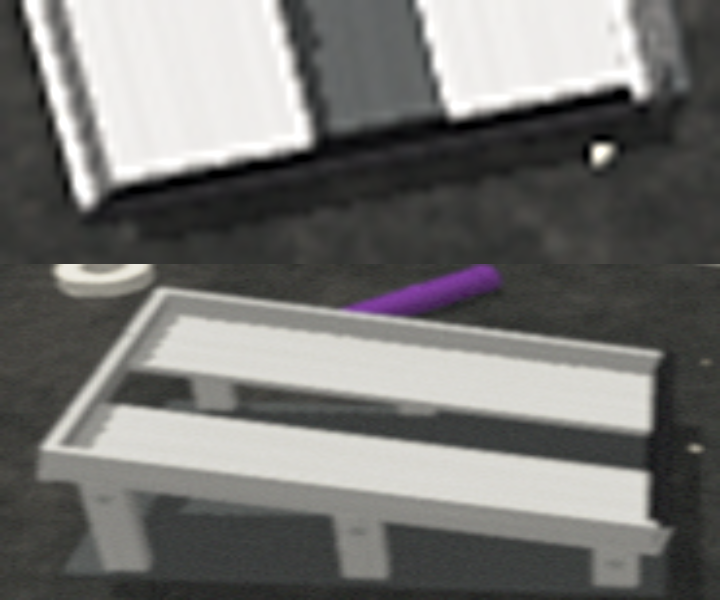

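The low end is on the robot side (dark stop, floor 41 mm there and 83 mm at the far end). The storage order from far to near is 56, 88, 104, 72.

```bash
cat >> h.py <<'E'
from scipy.optimize import least_squares
def ray(name,u,v):
    c=robot.camera_info(name); f=240/np.tan(np.radians(c["vfov"]/2)); V=c["view"]; R=V[:3,:3]
    return -R.T@V[:3,3], R.T@np.array([(u-c["cx"])/f,(v-c["cy"])/f,1])
def fit_feed():
    L=[((159,207.2),'y',18),((183.4,302.6),'y',18),((176.6,203.2),'y',-18),((200.9,298.8),'y',-18),((157.5,308.1),'x',-100),((223.0,296.5),'x',-100)]
    def res(p):
        cx,cy,a=p; e=np.array([np.cos(a),np.sin(a)]); n=np.array([-e[1],e[0]]); out=[]
        for (u,v),k,val in L:
            o,r=ray("top",u,v)   # z = .04+.2126*((P-c).e+.1)
            s=.2126; t=(.04+s*((o[:2]-[cx,cy])@e+.1)-o[2])/(r[2]-s*(r[:2]@e)); q=(o+t*r)[:2]-[cx,cy]
            out.append(((q@n) if k=='y' else (q@e))-val/1000)
        return out
    return least_squares(res,[.53,.19,.24])
def Rdown(a): return np.array([[-np.sin(a),np.cos(a),0],[np.cos(a),np.sin(a),0],[0,0,-1.]])
SC=np.array([.5527,-.1584]); SA=np.radians(-5.02)
def spos(x): return SC+x*np.array([np.cos(SA),np.sin(SA)])
E
python3 - <<'E'
from h import *
np.set_printoptions(precision=4,suppress=True)
r=fit_feed();print(r.x,np.degrees(r.x[2]),r.fun*1000)
W=world("top",np.load("top0.npy"))
print("stack zmax",np.percentile(W[50:205,0:105,2],99))
# cartridge centres: hi points in local rack frame
z=W[...,2];m=np.zeros(z.shape,bool);m[175:310,310:390]=1
P=W[m&(z>.043)&(z<.056)]; q=P[:,:2]-SC; e=np.array([np.cos(SA),np.sin(SA)]);n=np.array([-e[1],e[0]])
for x in(.09,.03,-.03,-.09):
    s=abs(q@e-x)<.014; Y=(q@n)[s]; print(x,s.sum(),(q@e)[s].mean(),np.percentile(Y,[2,98]),np.percentile(Y,[2,98]).mean())
c=r.x;fe=np.array([np.cos(c[2]),np.sin(c[2])])
for add in(0,np.pi):
    print(robot.ik([*spos(.09),.023],Rdown(SA+add)),robot.ik([*spos(-.09),.023],Rdown(SA+add)),robot.ik([*(c[:2]-.04*fe),.05],Rdown(c[2]+add)))
E
```

```text
[0.52   0.1887 0.1968] 11.27342910087823 [ 0.3828  0.3264  0.256  -0.9652  0.9186 -0.9123]
stack zmax 0.17476565548022266
0.09 232 0.08951560102086245 [-0.0256  0.0272] 0.0008016409683676822
0.03 359 0.029868472766304634 [-0.0403  0.043 ] 0.0013428661948373666
-0.03 439 -0.02984529391146593 [-0.0474  0.0511] 0.0018472381821084578
-0.09 308 -0.08947837469461442 [-0.0327  0.036 ] 0.0016430480686612375
[  2.2892  28.1549 -12.5715   0.     -49.2736 172.6908] [  5.1908  14.3599 -35.5872   0.     -40.0529 169.7892] [ 42.5418  14.3267 -30.6968   0.     -44.9764 148.7317]
[  2.2892  28.1549 -12.5715   0.     -49.2736  -7.3092] [  5.1908  14.3599 -35.5872   0.     -40.0529 -10.2108] [ 42.5418  14.3267 -30.6968   0.     -44.9764 -31.2683]
```

```bash
cat >> h.py <<'E'
FX,FY,FA=.5200,.1887,.1968
SLOT={104:-.03,88:.03,72:-.09,56:.09}; TGT={104:-.0923,88:-.0727,72:-.0532,56:-.0336}
def fpos(x): return np.array([FX,FY])+x*np.array([np.cos(FA),np.sin(FA)])
def run(c,roll=.053,hi=.14):
    n=np.array([-np.sin(SA),np.cos(SA)])*.0014
    s=spos(SLOT[c])+n; Rs=Rdown(SA+np.pi); Rf=Rdown(FA+np.pi)
    robot.goto([*s,hi],Rs); robot.move_gripper(.57)
    robot.servo_line([*s,.023],speed=.12); robot.move_gripper(0.)
    print(c,"grip",robot.read_grip_width()*88,robot.read_finger_force(),robot.read_position(),robot.read_force())
    robot.servo_line([*s,hi],speed=.15)
    w=robot.read_grip_width()*88
    if w<15: raise SystemExit("no grasp")
    x=TGT[c]+roll; f=fpos(x); h=.052+.2126*(x+.092)-.017
    robot.goto([*f,.15],Rf); print("carry",robot.read_grip_width()*88,robot.read_force())
    robot.servo_line([*f,h+.0015],speed=.08)
    print("at place F",robot.read_force(),robot.read_position())
    robot.move_gripper(.52)
    robot.servo_line([*f,.15],speed=.1)
    print("t",robot.read_t())
def snap(tag):
    p,d=robot.grab_frame("top"); q,_=robot.grab_frame("side")
    a=cv2.resize(p[180:330,110:390],(750,402)); cv2.imwrite(f"pics/{tag}.png",a[:,:,::-1])
    b=cv2.resize(q[220:420,180:400],(660,600)); cv2.imwrite(f"pics/{tag}s.png",b[:,:,::-1]); np.save(tag+".npy",d)
E
python3 - <<'E'
from h import *
np.set_printoptions(precision=4,suppress=True)
robot.move_gripper(.57)
robot.goto([.45,.2,.2],Rdown(FA+np.pi))
run(104)
robot.goto([*spos(.03),.14],Rdown(SA+np.pi))
snap("a")
E
```

```text
104 grip 0.07585723547293396 4.126573204994202 [ 0.5245 -0.1546  0.0243] [-0.4151 -0.1329  8.0042]no grasp
```

```bash
python3 - <<'E'
from h import *
np.set_printoptions(precision=4,suppress=True)
print(robot.read_t(),robot.read_position(),robot.read_tcp_rot(),robot.read_force(),robot.read_grip_width())
p,d=robot.grab_frame("top"); q,_=robot.grab_frame("side")
cv2.imwrite("pics/b.png",np.vstack([cv2.resize(p[180:330,260:400],(560,300)),cv2.resize(q[180:300,220:420],(560,300))])[:,:,::-1])
E
```

```text
7.4417 [ 0.5221 -0.1543  0.1389] [[-0.0878 -0.9961 -0.0017]
 [-0.9961  0.0878  0.0003]
 [-0.0002  0.0017 -1.    ]] [ 0.1694 -0.2734 -0.557 ] 0.006659027495435648
```

View pics/b.png

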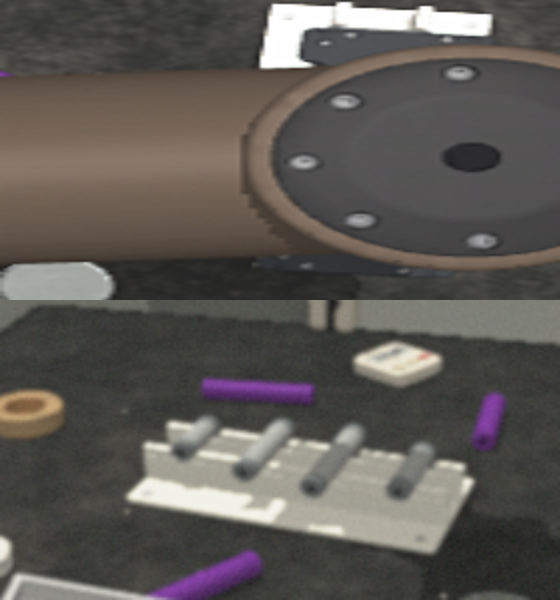

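```bash
python3 - <<'E'
from h import *
np.set_printoptions(precision=4,suppress=True)
q,d=robot.grab_frame("side");W=world("side",d)
m=(np.hypot(W[...,0]-.522,W[...,1]+.154)<.09)&(W[...,2]>.07)&(d>0)
vs,us=np.where(m);print(vs.max(),us[vs>vs.max()-3])
for v in range(vs.max()-12,vs.max()+1,2):
    k=vs==v; print(v,us[k].min(),us[k].max(),np.median(W[v,us[k]],axis=0),W[v,us[k],0].min(),W[v,us[k],0].max())
c=q[100:220,260:420].copy(); c=cv2.resize(c,(800,600));cv2.circle(c,(int((340-260)*5),int((202-100)*5)),6,(255,0,0),2)
cv2.imwrite("pics/c.png",c[:,:,::-1])
E
```

```text
192 [331 332 333 334 335 336 337 338 339 340 341 342 343 344 345 346 334 335
 337 338 339 340 341 342 343 344 345 337 339 340 342 343 344]
180 330 348 [ 0.5216 -0.1453  0.1909] 0.5064211729832262 0.5404231270738743
182 330 348 [ 0.522  -0.1462  0.1863] 0.5064054488168633 0.5397151713814394
184 331 348 [ 0.5205 -0.1443  0.1829] 0.5067604407642762 0.5376936646236499
186 331 348 [ 0.5203 -0.1449  0.1786] 0.5059490488107897 0.537833804606659
188 331 348 [ 0.5206 -0.1447  0.1739] 0.5067897792028999 0.5380135882905762
190 331 346 [ 0.5229 -0.1441  0.1704] 0.5075471194420657 0.5381046849749772
192 337 344 [ 0.518  -0.1463  0.1657] 0.5107201445336446 0.5263672313301545
```

View pics/c.png

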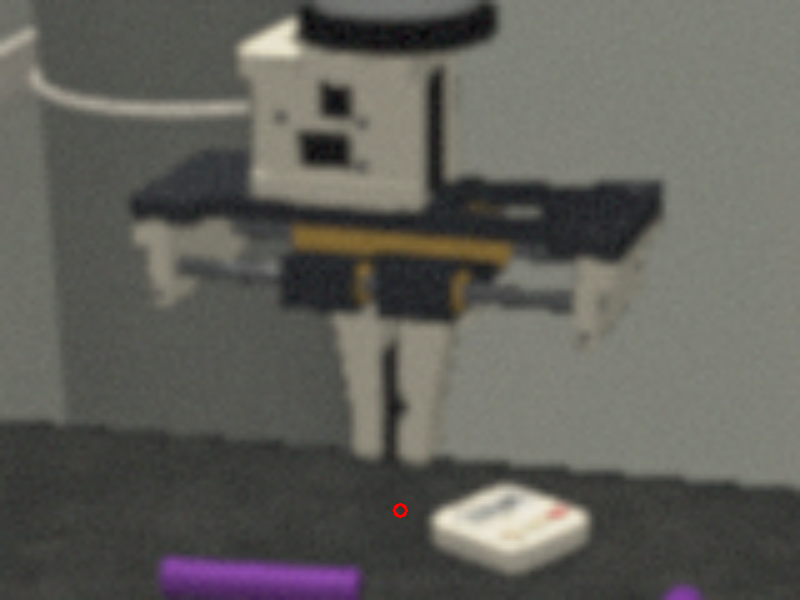

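The shut finger tips appear at row 192, while the stated TCP projects to row 202. So the fingers are about 26 mm shorter than the TCP reading says, which explains the miss with nothing disturbed. I'll confirm by touching free worktop.

```bash
python3 - <<'E'
from h import *
np.set_printoptions(precision=4,suppress=True)
R=Rdown(SA+np.pi)
robot.goto([.48,-.055,.14],R); robot.servo_line([.48,-.055,.012],speed=.15)
f0=robot.read_force()[2]
for z in np.arange(.009,-.036,-.003):
    robot.servo_line([.48,-.055,z],speed=.06); f=robot.read_force()[2]-f0
    print(round(z,4),robot.read_position()[2].round(4),f.round(2))
    if abs(f)>3: break
robot.servo_line([.48,-.055,.12],speed=.2);print(robot.read_t())
E
```

```text
0.009 0.0094 1.11
0.006 0.006 -0.08
0.003 0.0028 -0.57
-0.0 -0.0002 0.01
-0.003 -0.0032 -0.01
-0.006 -0.0062 0.25
-0.009 -0.0092 -0.03
-0.012 -0.0122 -0.09
-0.015 -0.0152 -0.33
-0.018 -0.0182 -0.68
-0.021 -0.0212 0.71
-0.024 -0.0242 1.3
-0.027 -0.0255 23.05
13.2333
```

Confirmed: contact at a reading of −0.025, so I command every z 25 mm lower.

```bash
sed -i 's/,\.023\],speed/,.023-.025],speed/; s/-\.017; *$/-.017/; s/(x+\.092)-\.017/(x+.092)-.017-.025/; s/hi=\.14/hi=.115/; s/\*f,\.15\]/*f,.125]/g' h.py; grep -n "025\|125\|115" h.py
python3 - <<'E'
from h import *
np.set_printoptions(precision=4,suppress=True)
run(104)
robot.goto([*spos(.03),.115],Rdown(SA+np.pi))
snap("a")
E
```

```text
28:def run(c,roll=.053,hi=.115):
32:    robot.servo_line([*s,.023-.025],speed=.12); robot.move_gripper(0.)
37:    x=TGT[c]+roll; f=fpos(x); h=.052+.2126*(x+.092)-.017-.025
38:    robot.goto([*f,.125],Rf); print("carry",robot.read_grip_width()*88,robot.read_force())
42:    robot.servo_line([*f,.125],speed=.1)
104 grip 19.185376792575028 30.00016540288925 [ 0.5232 -0.1544 -0.0018] [-0.1788  0.1928  2.116 ]
carry 19.28161126286622 [-0.3049  0.7948 -1.9164]
at place F [ 0.1802  1.1277 -1.6789] [0.4818 0.1813 0.0232]
t 21.95
```

View pics/a.png

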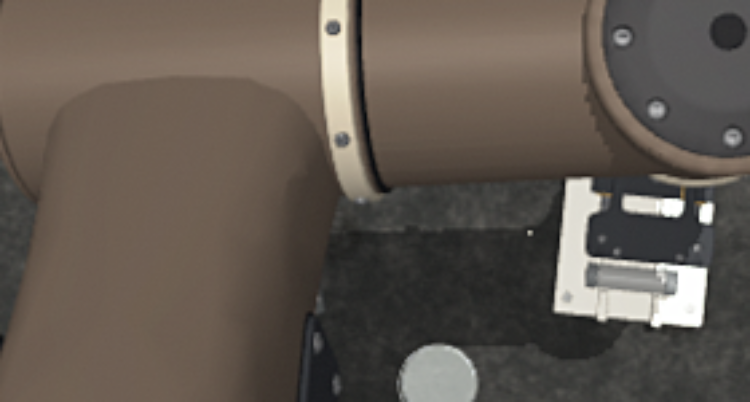

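The arm hides the lane from above (the 104 slot is empty at about (630,240)). I'll check the side view already taken.

View pics/as.png

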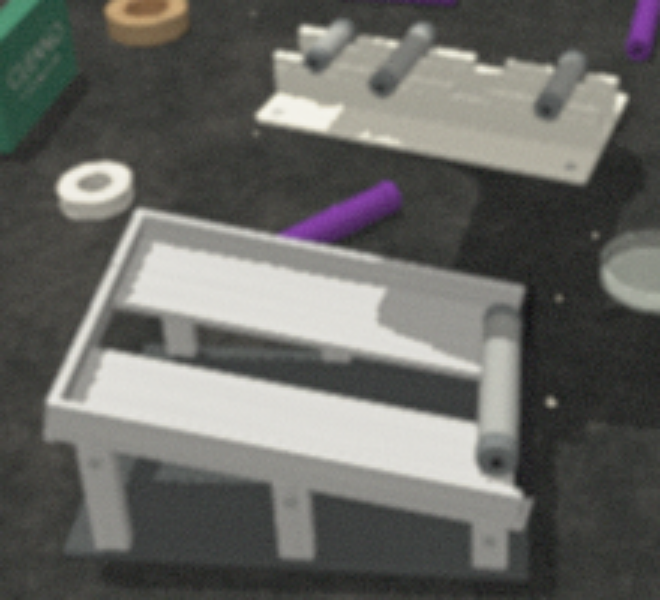

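The 104 lies square against the stop at (498,390). Next, the 88.

```bash
python3 - <<'E'
from h import *
np.set_printoptions(precision=4,suppress=True)
run(88)
robot.goto([*spos(-.09),.115],Rdown(SA+np.pi))
snap("d")
E
```

```text
88 grip 19.04648230642779 29.99922215938568 [ 0.5827 -0.1596 -0.0019] [-0.954   0.1654  3.0167]
carry 19.403735816518786 [ 0.1336 -0.2109 -1.7899]
at place F [ 0.0732 -0.7776 -2.001 ] [0.501  0.1851 0.0274]
t 31.2
```

View pics/ds.png

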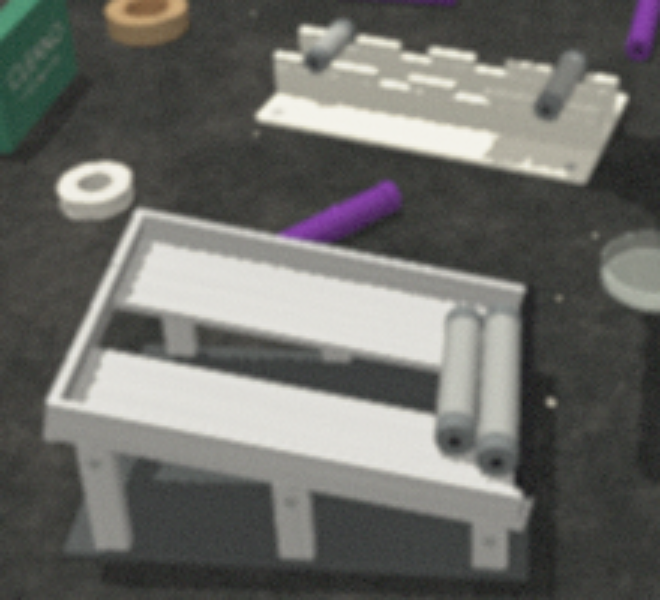

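The 88 at (458,380) lies against the 104. Next, the 72 and then the 56, with a look afterwards.

```bash
python3 - <<'E'
from h import *
np.set_printoptions(precision=4,suppress=True)
run(72); run(56)
robot.goto([*spos(.03),.14],Rdown(SA+np.pi))
robot.goto([.45,-.3,.2],Rdown(SA+np.pi))
snap("e");print(robot.read_t())
a=cv2.imread("pics/e.png")[:,:400];b=cv2.imread("pics/es.png")
cv2.imwrite("pics/f.png",np.hstack([a,cv2.resize(b,(400,402))]))
E
```

```text
72 grip 18.78186939552231 29.999979436397552 [ 0.4632 -0.1491 -0.0019] [-1.2062  0.4182  1.7081]
carry 18.894667358698616 [-0.7609  0.2567 -1.5005]
at place F [ 0.368   0.3063 -1.7597] [0.5202 0.1889 0.0315]
t 40.25
56 grip 19.403247122669004 29.999491274356842 [ 0.6425 -0.1649 -0.0018] [-0.5063  0.5837  0.7678]
carry 19.407878677682977 [ 0.5946 -0.1591 -1.5932]
at place F [-0.6432  0.4676 -0.7797] [0.5394 0.1928 0.0357]
t 49.0833
51.3417
```

View pics/f.png

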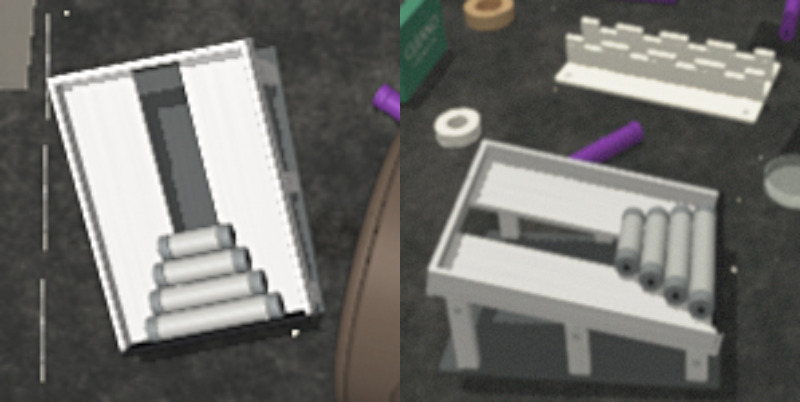

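All four lie in contact in the right order, with the 104 at the stop at (215,315) and the 56 uppermost at (197,240). The dish and spool are unmoved, and the arm is clear.

```bash
python3 -c "
from rig import robot
robot.dwell(.5);print(robot.job_done())"
```

```text
the job is handed in; nothing more can be done
None
```

The job is handed in at about 52 s: all four cartridges lie released against the stop in the order 104, 88, 72, 56, with the dish and spool unmoved in the last pictures and the timer, not re-checked there, never approached; no verdict was returned.

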